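# Index the egg-count turntable to the dish of eggs and lock it

## Task

Bring the dish of eggs to the front for counting: with the fingertips, gently push the turntable round by its rim or its upright finger pegs, never faster than half a turn a second, until the dish stands in line with the locking bolt on the near side of the stand, and then push the bolt's knob fully home so that it locks the turntable there. Only push: grip and lift nothing, do not touch the dish, the bottle or the vials that ride on the turntable, and leave the tally counter, forceps and clipboard beside it undisturbed.

Things in the scene. Friction and masses are not known exactly. Their poses are not given: they have to be found in the camera images.
- stand: fixed aluminium stand under the turntable; origin on the vertical axis of the turntable, at table level. Its -x axis points horizontally to the front, from the turntable's axis to the locking bolt; z is up. The stand stands askew by up to 0.4 rad. The bolt's bracket is a block 34 mm wide, 45 mm high, 132 to 148 mm from the axis.
- turntable (a joint): turntable: a white disc 250 mm across, 16 mm thick, its top 38 mm above the table; spins either way without limit on a stiff bearing (0.12 N m of friction, about 1 N at a peg), so it stops almost at once when no longer pushed. Value in rad, 0 at the start whichever way it then faces, growing counter-clockwise seen from above
- peg_a (a point): centre of the top of an upright black finger peg, 14 mm thick, 48 mm high above the disc (its top 86 mm above the table), 112 mm from the turntable's axis; this one stands 45 degrees counter-clockwise (from above) of the dish's station
- peg_b (a point): the same for the next peg, 135 degrees counter-clockwise of the dish's station
- peg_c (a point): the same for the next peg, 225 degrees counter-clockwise of the dish's station
- peg_d (a point): the same for the next peg, 315 degrees counter-clockwise of the dish's station
- dish_center (a point): centre of the clear round dish of dark eggs, 58 mm across, 12 mm high, standing loose in a ring-shaped pocket (5 mm high, 2 mm of play) on the turntable, 70 mm from its axis
- lock_bolt (a joint): locking bolt that slides level and straight towards the turntable's axis; value in m, about 0 drawn out (as at the start), 0.016 fully home in a notch; it stops at about 0.004 against the rim where there is no notch. It stays where it is left (about 2 N of friction, no spring).
- bolt_knob (a point): centre of the outer face of the bolt's round black knob (24 mm across, its axis 30 mm above the table); the face looks away from the turntable and lies 180 mm from its axis when the bolt is out, 164 mm when it is home
- iodine_bottle: brown bottle with a screw cap, 42 mm across, 78 mm high, standing loose in its pocket on the turntable, 70 mm from the axis; origin at the centre of its base; its top is 116 mm above the table
- vial_2: sample vial 16 mm across, 58 mm high, standing loose in a 22 mm high socket on the turntable, 72 mm from the axis; origin at the centre of its base
- vial_5: second sample vial, the same, 34 mm beside the first
- tally_counter: hand tally counter lying loose on the table at the front left of the stand, 43 x 64 x 22 mm; origin at the centre of its underside
- forceps: steel forceps lying loose on the table at the front right of the stand, 122 mm long along its y axis, 8 mm thick; origin at the centre of its underside
- clipboard: clipboard lying fixed on the table to the right, 206 x 230 x 19 mm; origin at the centre of its underside
- dish_pocket (a point): centre of the floor of the dish's pocket on the turntable, 70 mm from the axis, 38 mm above the table. Four stations, 90 degrees apart; counter-clockwise from above: dish of eggs, bottle, empty dish pocket, two vials. The rim has a notch at each station for the bolt's 10 mm nose; a notch draws itself into line as the bolt is pushed in, if its centre is within about 5 mm of the bolt
Things that resemble listed ones, but are neither listed nor needed, are in the scene too. What is shaped like the part that bears dish_center but purple or yellow is not meant.

How it is judged (in metres and radians):
On the way, in this order (a step that is already met when the one before it is completed fails the run):
1. the dish of eggs stands at the front, in line with the bolt, the turntable still and the bolt not yet pushed home (x of dish_center in the frame of stand below -0.05 m and y of dish_center in the frame of stand between -0.009 and 0.009 m and velocity of joint turntable between -0.15 and 0.15 rad/s and value of joint lock_bolt below 0.008 m), for 0.1 s.
2. the bolt is pushed home into the notch (value of joint lock_bolt above 0.0135 m), for 0.1 s.
At the end, for the whole second after the job is handed in: the bolt is home (at least 13.5 of its 16 mm), the dish of eggs lies flat in its pocket within 6 mm of the line from the turntable's axis to the bolt, on the bolt's side, the bottle stands upright and the turntable is at rest (value of joint lock_bolt above 0.0135 m and x of dish_center in the frame of stand below -0.06 m and y of dish_center in the frame of stand between -0.006 and 0.006 m and height (world z) of dish_center between 0.041 and 0.047 m and angle between iodine_bottle's own z axis and vertical below 0.1 rad and velocity of joint turntable between -0.05 and 0.05 rad/s); the robot touches nothing.
It fails at once if the turntable was spun faster than half a turn a second (velocity of joint turntable above 3.14 rad/s or velocity of joint turntable below -3.14 rad/s).
It fails at once if the robot touched the dish, the bottle or a vial (contact force between any of the fingers, the arm and egg_dish above 0.5 N or contact force between any of the fingers, the arm and iodine_bottle above 0.5 N or contact force between any of the fingers, the arm and vial_2 above 0.5 N or contact force between any of the fingers, the arm and vial_5 above 0.5 N).
It fails at once if something riding on the turntable was lifted or tipped (height (world z) of dish_center above 0.056 m or height (world z) of any of iodine_bottle, vial_2, vial_5 above 0.05 m or angle between iodine_bottle's own z axis and vertical above 0.3 rad).
It fails at once if the turntable or a peg was gripped or pressed hard (over 25 N), or the bolt was gripped or rammed (over 40 N) (contact force between the fingers and turntable above 25 N or contact force between the fingers and lock_bolt above 40 N).
It fails at once if the tally counter, forceps or clipboard was disturbed (distance of any of tally_counter, forceps from where it was at the start of the episode above 0.015 m or contact force between any of the fingers, the arm and clipboard above 2 N).
It also fails if it takes over 67 s, if anything falls off the work surface, if the arm or the gripper's body presses on something with over 40 N, if the wrist force passes 120 N, or if a joint passes its speed limit or range.

## Robot

A 6-joint arm with a two-finger parallel gripper is mounted at the origin on a cart in front of the work surface, level with it; the furniture and walls round the work are solid. World frame = base frame: x ahead of the robot, y to its left, z up, the work surface at z = 0. Lengths are in m, angles in degrees, forces in N, time in s.
With the tool pointing down it reaches from about 0.4 to 0.825 m from the base axis. Payload 7 kg.
Tool frame: the origin (TCP) lies between the finger pads; the fingertips stand 22 mm ahead of it and the grasp point (between the pads) lies 3 mm ahead of it; z points along the fingers, y is the line along which they close (so a half turn about z gives the same grasp; the last joint's range is limited). The gripper opens to 88 mm and grips with 3 to 60 N. Pads are 19 mm wide; open, the fingers measure 130 mm over their backs; the gripper's body (78 mm by 193 mm) begins 47 mm behind the grasp point.
Start: joints at [83.486, 20.546, 0.682, 0, -70.136, -16.507], TCP at [0.264, 0.621, 0.249] pointing down, gripper open.
Joint ranges: [-176.03, 176.03], [-82.01, 121.73], [-58.28, 71.71], [-173.87, 95.51], [-174.79, -0.11], [-173.66, 173.66]. Speed limits (degrees/s): [136.94, 136.94, 172.46, 180, 180, 180].

## Interface

Orientations are given as [roll, pitch, yaw] about the fixed x, y, z axes, in that order (R = Rz(yaw) Ry(pitch) Rx(roll)).
In Python, from plant import ctrl gives the robot as it stands.
- The arm moves only by the tool apply_moves, never from a script. Its argument "targets" is a list of rows, each an object with "travel": the shift along the tool's x, y, z in mm, a list of three; "roll": the turn about the tool's z in degrees; "jaw": the finger opening in mm, from 0 to 87.6. In form: [{"travel": [tx, ty, tz], "roll": roll, "jaw": jaw}, ...]. A call has 1 to 10 rows; each row shifts and turns the commanded pose from where the row before left it, along the tool's axes as they then stand; what a row does not reach is not made up. A row lasts 1/10 s, in which the tool goes at most 50 mm and 8.59 degrees, less where a joint would pass 70% of its speed; a pose out of reach is approached as far as the arm can. A call with a gripper value outside its range is refused whole. The fingers move at their own pace and stop on an object; the grip force is fixed at half the most. Time passes only in rows, so rows that do not move let the fingers close. It gives the time, the measured TCP pose, the force, the opening and the grip force at its end, in the units of the state.
- ctrl.get_obs(): the state, without advancing time (a new reading comes with each control period).
- ctrl.snapshot(name): name is "scene" or "top"; returns the picture (420x560x3 uint8, red, green, blue); there is no depth.
- ctrl.calibration(name): a dict with "K" (3x3 intrinsics, pixels), "dist_coeffs" ([k1, k2, p1, p2, k3] as OpenCV has them; the pictures are not rectified), "extrinsics" (4x4, takes a point from camera to world coordinates). Camera axes: x right, y down, z forward; pixel columns grow to the right and rows downward; lengths in m; the calibration is good to about 2 mm. A picture is of the moment at which its call begins. calibration takes no time and is no camera call.
- ctrl.close_job(): hands the job in; it is judged then, once.
The state is a dict: "clock": time; "joint_pos": joint angles; "qvel": joint speeds; "tau": joint torques, N m; "tool_pos": TCP position; "orientation": TCP orientation; "force": force on the tool from outside, world axes, zero at the start; "moment": the same for the moment, N m; "opening": finger opening in m; "gripper_force": force on a finger pad.
Only numpy, scipy, OpenCV 4.12 (cv2) and the standard library are available. Lean on these libraries where they do the work, as an engineer would, in place of code of your own. Each camera call takes 0.05 s, during which the arm holds its last target. There are 200 camera calls.

## Working session

There is one attempt and no reset: what is moved stays moved. The work goes in short steps, Python scripts to look and compute and a tool call to move; the robot and the scene stay as the last step left them, time stands still between calls to the robot, and variables do not carry over. Pictures are saved under pics/ and viewed, at most 10 in all, crops included, and the job is handed in when it is done.

Besides the shell and the picture viewer there is one more tool, called after ">>>" as name([rows], argument=value, ...), one row to a line, values as JSON. apply_moves: Moves the arm, as the interface text tells. Its arguments: {"type":"object","properties":{"targets":{"type":"array","items":{"type":"object","properties":{"travel":{"type":"array","items":{"type":"number"}},"roll":{"type":"number"},"jaw":{"type":"number"}}}}},"required":["targets"]}

```bash
mkdir -p pics; cat > h.py <<'E'
import numpy as np,cv2
from plant import ctrl
def px2w(name,pts,z):
    c=ctrl.calibration(name);K=np.array(c["K"]);T=np.array(c["extrinsics"])
    p=cv2.undistortPoints(np.array(pts,float).reshape(-1,1,2),K,np.array(c["dist_coeffs"])).reshape(-1,2)
    d=np.c_[p,np.ones(len(p))]@T[:3,:3].T;o=T[:3,3]
    return o+d*((z-o[2])/d[:,2])[:,None]
def w2px(name,P):
    c=ctrl.calibration(name);T=np.linalg.inv(np.array(c["extrinsics"]))
    r,_=cv2.Rodrigues(T[:3,:3])
    return cv2.projectPoints(np.array(P,float).reshape(-1,1,3),r,T[:3,3],np.array(c["K"]),np.array(c["dist_coeffs"]))[0].reshape(-1,2)
def snap(name,fn,crop=None,s=1):
    im=ctrl.snapshot(name)[:,:,::-1].copy();np.save('/tmp/%s.npy'%name,im)
    o=im if crop is None else im[crop[1]:crop[3],crop[0]:crop[2]]
    cv2.imwrite('pics/'+fn,cv2.resize(o,None,fx=s,fy=s,interpolation=cv2.INTER_CUBIC));return im
E
python3 - <<'E'
from h import *
snap('top','t0.png',s=1.4);snap('scene','s0.png',s=1.4)
for n in('top','scene'):print(n,np.round(np.array(ctrl.calibration(n)["extrinsics"]),3))
o=ctrl.get_obs();print(o["clock"],o["tool_pos"],o["orientation"],o["force"])
E
```

```text
top [[-0.008 -0.987  0.162  0.407]
 [-0.999  0.002 -0.039 -0.043]
 [ 0.038 -0.162 -0.986  1.022]
 [ 0.     0.     0.     1.   ]]
scene [[-0.635 -0.319  0.704 -0.125]
 [-0.772  0.291 -0.565  0.518]
 [-0.025 -0.902 -0.431  0.536]
 [ 0.     0.     0.     1.   ]]
0.1 [0.26384852 0.62086891 0.24772685] [ 1.79916084e+02 -7.09018084e-03 -2.30278749e+01] [ 0.14551154 -0.75545525 -0.29723786]
```

View pics/t0.png

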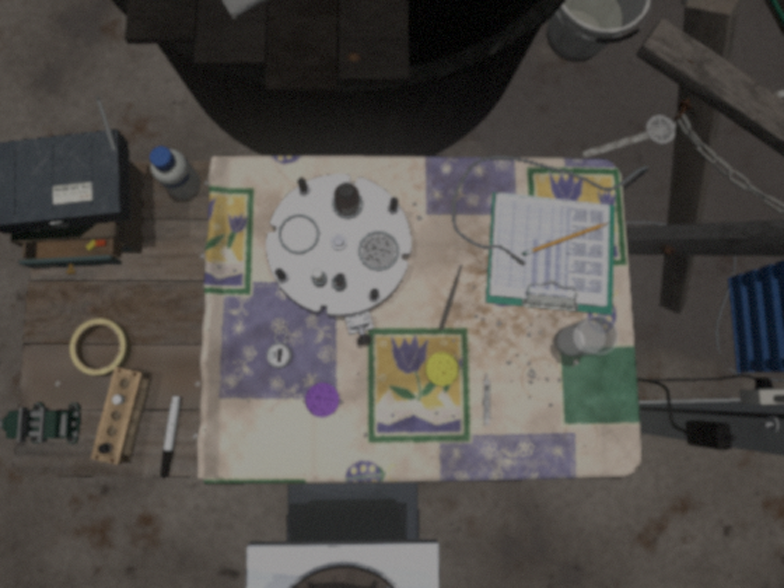

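View pics/s0.png

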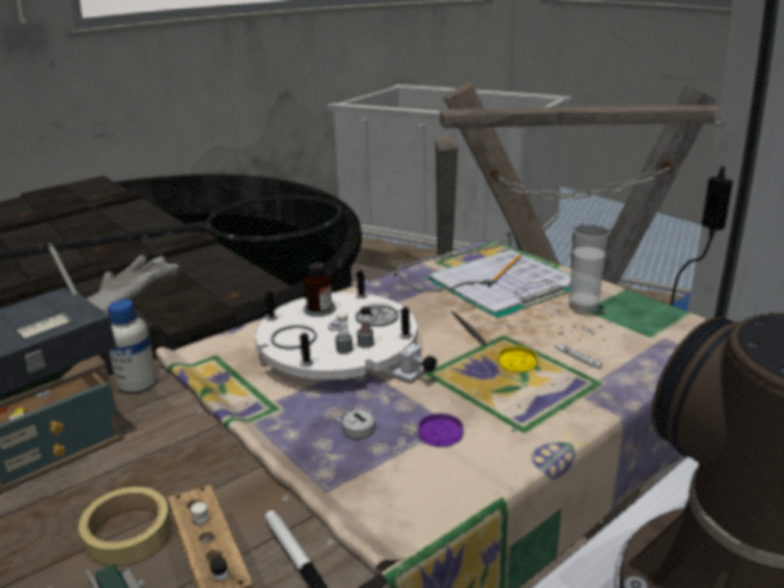

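Top view (×1.4 pixels): the disc centre is near (339,243). The grey egg dish is on the turntable at (378,251), the bottle at (347,198), the empty pocket at (299,234) and the vials at (320,280) and (339,282). Pegs are at (392,204), (303,186), (281,275) and (374,295), and the bolt knob is at (364,340). 

Dish candidates are purple (322,400) and yellow (441,368), both on the table, and the clear one on the disc. Only the clear dish with dark eggs fits the description.

```bash
cat > m.py <<'E'
from h import *
def disc(im):
    hsv=cv2.cvtColor(im,cv2.COLOR_BGR2HSV)
    m=((hsv[...,2]>135)&(hsv[...,1]<28)).astype(np.uint8)*255
    m[:, :185]=0;m[:,300:]=0;m[:120]=0;m[226:]=0
    m=cv2.morphologyEx(m,cv2.MORPH_OPEN,np.ones((5,5)))
    cs=cv2.findContours(m,cv2.RETR_EXTERNAL,cv2.CHAIN_APPROX_NONE)[0]
    h=cv2.convexHull(max(cs,key=cv2.contourArea));P=px2w('top',h.reshape(-1,2),.038)
    (x,y),r=cv2.minEnclosingCircle(P[:,:2].astype(np.float32));
    A=np.c_[2*P[:,:2],np.ones(len(P))];s=np.linalg.lstsq(A,(P[:,:2]**2).sum(1),rcond=None)[0]
    return (x,y,r),s[:2],np.sqrt(s[2]+s[0]**2+s[1]**2)
def darks(im,roi,thr=55):
    x0,y0,x1,y1=roi;g=im[y0:y1,x0:x1].max(2);n,l,st,c=cv2.connectedComponentsWithStats((g<thr).astype(np.uint8))
    return [(tuple(np.round(c[i]+[x0,y0],1)),st[i,4],tuple(st[i,:4]+[x0,y0,0,0])) for i in range(1,n) if st[i,4]>8]
E
python3 - <<'E'
from m import *
im=np.load('/tmp/top.npy')
print(disc(im))
for d in darks(im,(185,115,305,252)):print(d, np.round(px2w('top',[d[0]],.086)[0,:2],4),np.round(px2w('top',[d[0]],.03)[0,:2],4))
print(px2w('top',[(270,179)],.045))
cv2.imwrite('pics/c0.png',cv2.resize(im[112:256,180:345],None,fx=4.8,fy=4.1,interpolation=cv2.INTER_CUBIC))
E
```

```text
((0.6618427634239197, 0.006339285988360643, 0.1296359896659851), array([0.65960553, 0.00605287]), np.float64(0.12664274718501697))
((np.float64(215.8), np.float64(131.8)), np.int32(20), (np.int64(214), np.int64(129), np.int64(4), np.int64(7))) [0.7419 0.0647] [0.762  0.0711]
((np.float64(247.0), np.float64(142.4)), np.int32(136), (np.int64(240), np.int64(136), np.int64(15), np.int64(14))) [ 0.7163 -0.008 ] [ 0.7348 -0.0059]
((np.float64(280.9), np.float64(145.9)), np.int32(14), (np.int64(280), np.int64(143), np.int64(3), np.int64(7))) [ 0.7081 -0.0867] [ 0.7261 -0.0893]
((np.float64(200.6), np.float64(196.3)), np.int32(14), (np.int64(199), np.int64(194), np.int64(4), np.int64(5))) [0.589  0.0963] [0.6    0.1046]
((np.float64(260.5), np.float64(242.4)), np.int32(24), (np.int64(257), np.int64(240), np.int64(7), np.int64(5))) [ 0.4841 -0.039 ] [ 0.4888 -0.0388]
[[ 0.63890424 -0.06176003  0.045     ]]
```

View pics/c0.png

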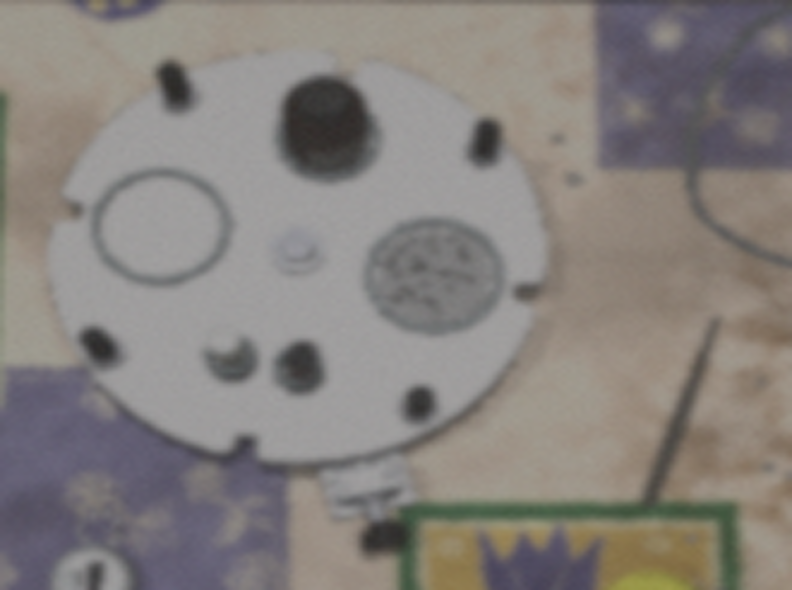

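The crop shows the egg dish at (434,276) in its pocket, with its notch at (527,291). Peg d is at (420,402), peg a at (487,138), the bracket at (366,485) and the knob at (383,538).

```bash
python3 - <<'E'
from m import *
f=lambda x,y,z:px2w('top',[(180+x/4.8,112+y/4.1)],z)[0,:2]
dish=f(434,276,.044);pk=f(162,227,.041);C=(dish+pk)/2;hub=f(297,245,.05)
print('dish',dish,'C',C,'hub',hub,np.linalg.norm(dish-pk)/2)
C=(C+disc(np.load('/tmp/top.npy'))[1])/2
an=lambda p:(np.linalg.norm(p-C),np.degrees(np.arctan2(*(p-C)[::-1])))
for n,p in dict(dish=dish,notch=f(527,291,.038),notchv=f(245,443,.038),notchp=f(75,210,.038),knob=f(383,538,.03),knobtop=f(383,530,.042),brk=f(367,487,.045),pa=f(487,125,.086),pb=f(170,72,.086),pc=f(93,337,.086),pd=f(419,394,.086)).items():print(n,p,an(p))
print(C)
s=np.load('/tmp/scene.npy')
for d in darks(s,(180,180,320,275),45):print(d,np.round(px2w('scene',[d[0]],.03)[0,:2],4))
E
```

```text
dish [ 0.63836451 -0.06277221] C [0.65344705 0.00517213] hub [0.65538206 0.00516089] 0.06959825009364409
dish [ 0.63836451 -0.06277221] (np.float64(0.07075534282927755), np.float64(-104.8734076870797))
notch [ 0.63078467 -0.10947798] (np.float64(0.11793409449996677), np.float64(-102.60751406826215))
notchv [0.54120541 0.03057323] (np.float64(0.11799128275552247), np.float64(167.78696093061689))
notchp [0.67965345 0.11726968] (np.float64(0.11402714828763053), np.float64(78.29799466598011))
knob [ 0.48683555 -0.03712019] (np.float64(0.17498865336736064), np.float64(-165.86528192448736))
knobtop [ 0.49042888 -0.03719274] (np.float64(0.17152445429462002), np.float64(-165.54866218386175))
brk [ 0.51475842 -0.02945917] (np.float64(0.14604160989520346), np.float64(-166.10469535795843))
pa [ 0.71639664 -0.08805104] (np.float64(0.11116347492936039), np.float64(-57.4130161241462))
pb [0.74740096 0.06567001] (np.float64(0.10892709011306374), np.float64(33.46002844385479))
pc [0.59390466 0.0991865 ] (np.float64(0.11259468166994159), np.float64(123.7912466209898))
pd [ 0.56167312 -0.05448425] (np
[... 178 characters left out ...]
.int64(76), np.int64(49))) [ 0.8755 -0.062 ]
((np.float64(257.4), np.float64(201.3)), np.int32(63), (np.int64(255), np.int64(194), np.int64(5), np.int64(17))) [ 0.7791 -0.1339]
((np.float64(261.0), np.float64(222.0)), np.int32(15), (np.int64(259), np.int64(221), np.int64(5), np.int64(3))) [ 0.6815 -0.0707]
((np.float64(289.1), np.float64(229.5)), np.int32(55), (np.int64(288), np.int64(221), np.int64(4), np.int64(18))) [ 0.61   -0.0948]
((np.float64(217.7), np.float64(248.2)), np.int32(68), (np.int64(215), np.int64(239), np.int64(6), np.int64(19))) [0.6462 0.0703]
((np.float64(306.3), np.float64(260.0)), np.int32(65), (np.int64(302), np.int64(256), np.int64(9), np.int64(9))) [ 0.4884 -0.0363]
```

The dish is at azimuth −103° about C≈(0.655, 0.0055) and the bolt at −166°, so the turntable needs about −63° (clockwise). I'll push peg d toward +y. First I'll align the tool and close the fingers.

>>> apply_moves([
  {"travel":[0,0,0],"roll":-7.7,"jaw":0},
  {"travel":[0,0,0],"roll":-7.7,"jaw":0},
  {"travel":[0,0,0],"roll":-7.6,"jaw":0},
  {"travel":[10,40,0],"roll":0,"jaw":0},
  {"travel":[10,40,0],"roll":0,"jaw":0},
])

```text
clock: 0.6
tool_pos: [0.2837, 0.5404, 0.2471]
orientation: [179.9, 0.0, 0.1]
force: [0.1, 1.4, 0.3]
opening: 0.053
gripper_force: 0.0
```

>>> apply_moves([
  {"travel":[17,40,0],"roll":0,"jaw":0},
  {"travel":[17,40,0],"roll":0,"jaw":0},
  {"travel":[17,40,0],"roll":0,"jaw":0},
  {"travel":[17,40,0],"roll":0,"jaw":0},
  {"travel":[17,40,0],"roll":0,"jaw":0},
  {"travel":[17,40,0],"roll":0,"jaw":0},
  {"travel":[17,40,0],"roll":0,"jaw":0},
  {"travel":[17,40,0],"roll":0,"jaw":0},
  {"travel":[17,40,0],"roll":0,"jaw":0},
  {"travel":[17,40,0],"roll":0,"jaw":0},
])

```text
clock: 1.6
tool_pos: [0.454, 0.1394, 0.2486]
orientation: [-180.0, -0.0, -0.0]
force: [0.3, 0.4, 1.4]
opening: 0.0003
gripper_force: 0.0
```

>>> apply_moves([
  {"travel":[17,40,0],"roll":0,"jaw":0},
  {"travel":[17,40,0],"roll":0,"jaw":0},
  {"travel":[17,40,0],"roll":0,"jaw":0},
  {"travel":[17,40,0],"roll":0,"jaw":0},
  {"travel":[17,40,0],"roll":0,"jaw":0},
  {"travel":[17,40,0],"roll":0,"jaw":0},
  {"travel":[0,0,0],"roll":0,"jaw":0},
  {"travel":[0,0,0],"roll":0,"jaw":0},
])

```text
clock: 2.4
tool_pos: [0.5554, -0.1, 0.2477]
orientation: [180.0, 0.1, -0.2]
force: [-0.1, -0.2, 0.6]
opening: -0.0
gripper_force: 0.0
```

>>> apply_moves([
  {"travel":[0,5,30],"roll":0,"jaw":0},
  {"travel":[0,0,30],"roll":0,"jaw":0},
  {"travel":[0,0,30],"roll":0,"jaw":0},
  {"travel":[0,0,30],"roll":0,"jaw":0},
  {"travel":[0,0,25],"roll":0,"jaw":0},
  {"travel":[0,0,20],"roll":0,"jaw":0},
  {"travel":[0,0,0],"roll":0,"jaw":0},
])

```text
clock: 3.1
tool_pos: [0.5535, -0.1028, 0.081]
orientation: [180.0, 0.3, 0.0]
force: [-0.4, 0.1, -0.0]
opening: 0.0007
gripper_force: 0.0
```

```bash
python3 - <<'E'
from h import *
a=snap('top','a.png');b=snap('scene','b.png')
A=cv2.resize(a[90:290,160:360],(400,400));B=cv2.resize(b[120:320,150:350],(400,400))
cv2.imwrite('pics/ab.png',np.hstack([A,B]));o=ctrl.get_obs();print(o['tool_pos'],o['force'])
E
```

```text
[ 0.55574579 -0.10308938  0.08402762] [ 0.80613622 -0.1402251   1.22732221]
```

View pics/ab.png

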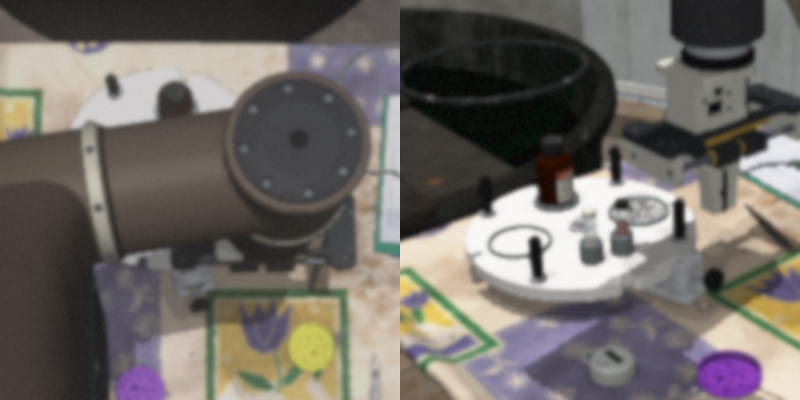

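The scene half shows the closed fingers at (715,185), just to the right of peg d at (680,218), tips below the peg top and clear of everything. Now I'll push.

>>> apply_moves([
  {"travel":[2,-11,0],"roll":0,"jaw":0},
  {"travel":[2,-11,0],"roll":0,"jaw":0},
  {"travel":[-4,-9,0],"roll":0,"jaw":0},
  {"travel":[-4,-9,0],"roll":0,"jaw":0},
  {"travel":[-3,-9,0],"roll":0,"jaw":0},
  {"travel":[-3,-9,0],"roll":0,"jaw":0},
])

```text
clock: 3.8
tool_pos: [0.5449, -0.0452, 0.0836]
orientation: [180.0, 0.0, -0.0]
force: [-1.1, -1.3, 0.6]
opening: 0.0004
gripper_force: 0.9
```

>>> apply_moves([
  {"travel":[-1,-10,0],"roll":0,"jaw":0},
  {"travel":[-1,-10,0],"roll":0,"jaw":0},
  {"travel":[0,-10,0],"roll":0,"jaw":0},
  {"travel":[1,-9,0],"roll":0,"jaw":0},
  {"travel":[2,-9,0],"roll":0,"jaw":0},
  {"travel":[2,-9,0],"roll":0,"jaw":0},
  {"travel":[0,0,0],"roll":0,"jaw":0},
])

```text
clock: 4.5
tool_pos: [0.5497, 0.0124, 0.0836]
orientation: [-180.0, -0.1, 0.0]
force: [-0.0, -0.3, 0.3]
opening: 0.0002
gripper_force: 0.0
```

```bash
python3 - <<'E'
from h import *
a=snap('top','a1.png');b=snap('scene','b1.png')
A=cv2.resize(a[90:290,160:360],(400,400));B=cv2.resize(b[160:260,180:280],(400,400),interpolation=cv2.INTER_CUBIC)
cv2.imwrite('pics/ab1.png',np.hstack([A,B]));o=ctrl.get_obs();print(o['tool_pos'],o['force'])
E
```

```text
[0.54916212 0.01155183 0.08357819] [-0.66497781 -0.29226663 -0.57588742]
```

View pics/ab1.png

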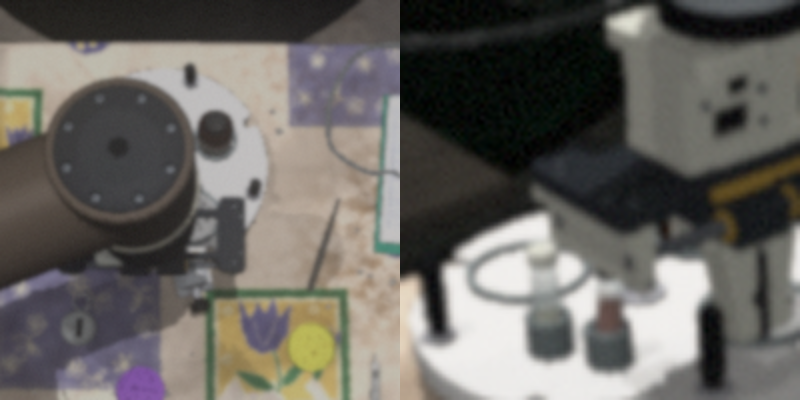

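Top half: peg a has moved to (254,188) and peg b to (190,74), so the turntable turned clockwise. The fingers are still behind peg d. I'll measure the angle.

```bash
cat >> m.py <<'E'
C=np.array([.655,.0055])
def pegs(im):
    for d in darks(im,(185,115,305,225),70):
        if d[2][2]<9 and d[1]<80:
            x,y,w,h=d[2];P=px2w('top',[d[0]],.066)[0,:2]-C
            print(d[0],d[1],(int(w),int(h)),'r %.4f az %.1f'%(np.hypot(*P),np.degrees(np.arctan2(P[1],P[0]))))
E
python3 - <<'E'
from m import *
pegs(cv2.imread('pics/t0.png') if 0 else cv2.resize(cv2.imread('pics/t0.png'),(560,420),interpolation=cv2.INTER_AREA));print();pegs(cv2.imread('pics/a1.png'))
E
```

```text
(np.float64(216.0), np.float64(132.4)) 31 (5, 9) r 0.1109 az 33.4
(np.float64(280.7), np.float64(146.2)) 27 (4, 9) r 0.1097 az -57.6
(np.float64(200.2), np.float64(195.9)) 28 (6, 7) r 0.1127 az 122.8
(np.float64(242.2), np.float64(200.2)) 33 (6, 8) r 0.0714 az -178.2
(np.float64(266.9), np.float64(210.1)) 16 (4, 5) r 0.1117 az -147.9

(np.float64(254.9), np.float64(127.2)) 20 (3, 8) r 0.1104 az -16.5
(np.float64(286.8), np.float64(183.8)) 16 (4, 6) r 0.1109 az -107.1
```

About 14° to go; I'll push most of it and then look.

>>> apply_moves([
  {"travel":[2,-6,0],"roll":0,"jaw":0},
  {"travel":[2,-6,0],"roll":0,"jaw":0},
  {"travel":[2,-6,0],"roll":0,"jaw":0},
  {"travel":[2,-5,0],"roll":0,"jaw":0},
  {"travel":[0,0,0],"roll":0,"jaw":0},
])

```text
clock: 5.1
tool_pos: [0.5574, 0.0349, 0.0836]
orientation: [-180.0, -0.0, 0.0]
force: [-1.0, 0.3, -0.7]
opening: 0.0005
gripper_force: 0.0
```

```bash
python3 - <<'E'
from m import *
a=snap('top','a2.png',(180,112,345,256),4);pegs(a);print(ctrl.get_obs()['tool_pos'])
E
```

```text
(np.float64(263.2), np.float64(130.6)) 24 (4, 8) r 0.1101 az -27.7
(np.float64(261.8), np.float64(191.1)) 14 (5, 10) r 0.0690 az -136.4
(np.float64(283.1), np.float64(192.8)) 14 (3, 6) r 0.1112 az -119.1
(np.float64(264.1), np.float64(197.7)) 10 (6, 4) r 0.0843 az -141.1
[0.55719106 0.03468669 0.08360829]
```

View pics/a2.png

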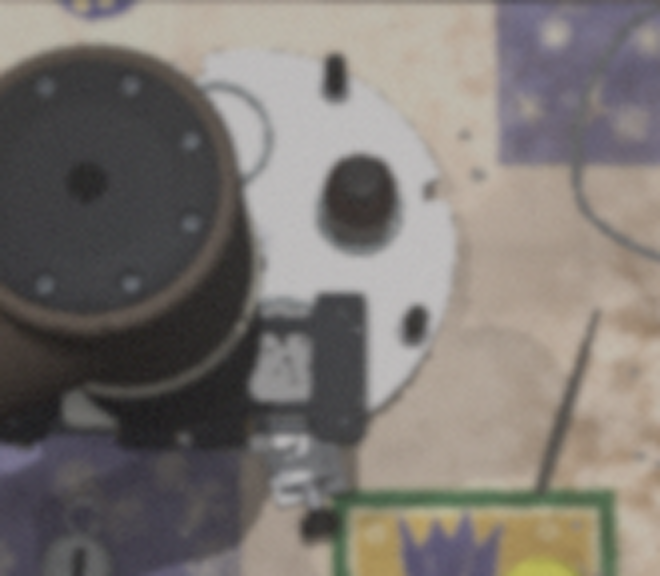

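The turntable is at about −163.4° (notch at crop (430,187) and pegs visible). I'll push about 2.5° more, then back off to the right for a clear view.

>>> apply_moves([
  {"travel":[1,-2,0],"roll":0,"jaw":0},
  {"travel":[1,-2,0],"roll":0,"jaw":0},
  {"travel":[0,0,0],"roll":0,"jaw":0},
  {"travel":[0,8,0],"roll":0,"jaw":0},
  {"travel":[0,10,-30],"roll":0,"jaw":0},
  {"travel":[0,10,-45],"roll":0,"jaw":0},
  {"travel":[-10,45,0],"roll":0,"jaw":0},
  {"travel":[-20,45,0],"roll":0,"jaw":0},
  {"travel":[-20,45,0],"roll":0,"jaw":0},
  {"travel":[-20,45,0],"roll":0,"jaw":0},
])

```text
clock: 6.15
tool_pos: [0.4876, -0.1717, 0.1589]
orientation: [-180.0, -0.1, -0.0]
force: [0.9, -0.2, 0.4]
opening: 0.0005
gripper_force: 0.0
```

>>> apply_moves([
  {"travel":[-15,40,0],"roll":0,"jaw":0},
  {"travel":[-15,40,0],"roll":0,"jaw":0},
  {"travel":[-15,40,0],"roll":0,"jaw":0},
  {"travel":[0,0,0],"roll":0,"jaw":0},
])

```text
clock: 6.55
tool_pos: [0.4414, -0.2937, 0.1585]
orientation: [180.0, 0.0, -0.3]
force: [0.9, 0.8, -0.8]
opening: 0.0004
gripper_force: 0.0
```

```bash
python3 - <<'E'
from m import *
a=snap('top','a3.png',(180,112,345,256),4);pegs(a);print(ctrl.get_obs()['tool_pos'])
E
```

```text
(np.float64(264.5), np.float64(131.0)) 14 (2, 7) r 0.1107 az -29.4
(np.float64(200.0), np.float64(148.0)) 11 (3, 5) r 0.1118 az 61.1
(np.float64(217.0), np.float64(212.0)) 13 (3, 5) r 0.1133 az 150.7
[ 0.44217622 -0.29217766  0.15845756]
```

View pics/a3.png

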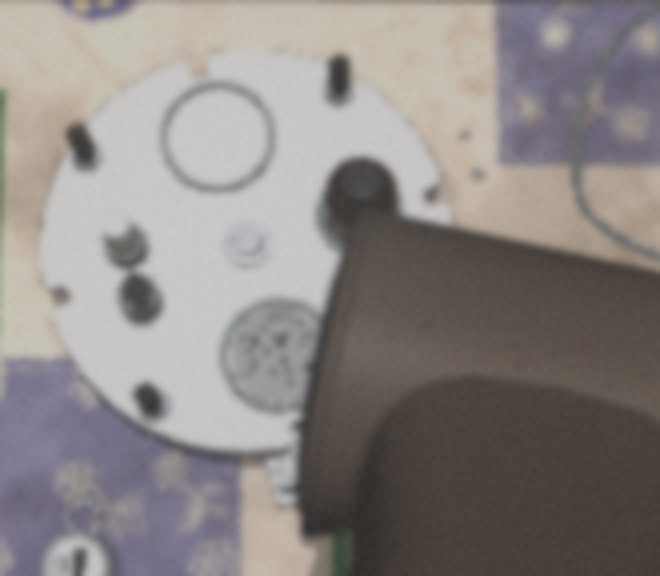

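The dish is now at crop (277,357), the opposite pocket at (218,137), and pegs b, c and d at (338,78), (82,145) and (150,400). I'll compute the dish–axis–bolt line precisely.

```bash
python3 - <<'E'
from m import *
g=lambda x,y,z:px2w('top',[(180+x/4,112+y/4)],z)[0,:2]
f=lambda x,y,z:px2w('top',[(180+x/4.8,112+y/4.1)],z)[0,:2]
d=g(277,356.5,.046);p=g(218,137,.042);print(d,p,(d+p)/2,np.linalg.norm(d-p)/2)
v=d-p;print('dish-pocket az',np.degrees(np.arctan2(v[1],v[0])))
n=[g(60,294,.03),g(430,191,.03),g(195,67,.038)];print(n,[np.degrees(np.arctan2(*(q-C)[::-1])) for q in n])
c=(d+p)/2
for c in(c,C,(f(434,276,.044)+f(162,227,.041))/2):
  for k in(f(383,538,.03),f(367,487,.045),np.array([.4884,-.0363])):
    w=k-c;u=w/np.linalg.norm(w);e=d-c;print(np.degrees(np.arctan2(w[1],w[0])),'dish offset',1000*(u[0]*e[1]-u[1]*e[0]))
# refine bracket/knob on the first image
im=cv2.resize(cv2.imread('pics/t0.png'),(560,420),interpolation=cv2.INTER_AREA)
for t in(50,60,70):print([ (x[0],x[1]) for x in darks(im,(250,234,272,252),t)])
E
```

```text
[ 0.58507003 -0.01246936] [0.72106764 0.02383642] [0.65306883 0.00568353] 0.07038014682060102
dish-pocket az -165.05294807086682
[array([0.62646098, 0.11866571]), array([ 0.69088104, -0.10516261]), array([0.7670336 , 0.03865109])] [np.float64(104.15416407688957), np.float64(-72.03532904260936), np.float64(16.483647585983338)]
-165.56047115203086 dish offset 0.6234155841936053
-165.74364632428265 dish offset 0.848409211292346
-165.69674297037787 dish offset 0.7907986678022428
-165.77821347209786 dish offset 0.23852216308018967
-166.0026863273174 dish offset 0.5213895694611941
-165.91521451077628 dish offset 0.41116347590144586
-165.75697947598962 dish offset 0.27605679528347127
-165.9796427830937 dish offset 0.5504809407866178
-165.89504297946814 dish offset 0.44621562168622664
[]
[((np.float64(260.4), np.float64(242.2)), np.int32(36))]
[((np.float64(260.3), np.float64(242.5)), np.int32(51))]
```

The dish is within 1 mm of the line and the turntable is still. Now I'll go in front of the knob.

>>> apply_moves([
  {"travel":[2,-40,0],"roll":0,"jaw":0},
  {"travel":[2,-40,0],"roll":0,"jaw":0},
  {"travel":[2,-40,0],"roll":0,"jaw":0},
  {"travel":[2,-40,0],"roll":0,"jaw":0},
  {"travel":[2,-40,0],"roll":0,"jaw":0},
  {"travel":[2,-40,0],"roll":0,"jaw":0},
  {"travel":[0,-7,0],"roll":-7,"jaw":0},
  {"travel":[0,0,0],"roll":-7,"jaw":0},
  {"travel":[0,0,0],"roll":0,"jaw":0},
  {"travel":[0,0,0],"roll":0,"jaw":0},
])

```text
clock: 7.6
tool_pos: [0.4557, -0.0425, 0.1586]
orientation: [-180.0, -0.0, 13.8]
force: [-0.5, 0.3, -0.1]
opening: 0.0005
gripper_force: 0.0
```

>>> apply_moves([
  {"travel":[0,2,25],"roll":0,"jaw":0},
  {"travel":[0,0,25],"roll":0,"jaw":0},
  {"travel":[0,0,25],"roll":0,"jaw":0},
  {"travel":[0,0,21],"roll":0,"jaw":0},
  {"travel":[0,0,20],"roll":0,"jaw":0},
  {"travel":[0,0,0],"roll":0,"jaw":0},
  {"travel":[0,0,0],"roll":0,"jaw":0},
])

```text
clock: 8.3
tool_pos: [0.4562, -0.0451, 0.0427]
orientation: [180.0, 0.1, 13.9]
force: [-0.3, -0.0, 0.5]
opening: 0.0002
gripper_force: 0.0
```

```bash
python3 - <<'E'
from h import *
snap('scene','b4.png',(200,160,380,300),4);o=ctrl.get_obs();print(o['tool_pos'],o['force'])
E
```

```text
[ 0.45672461 -0.0448664   0.04327064] [-0.28017627 -0.15613886  0.54209457]
```

View pics/b4.png

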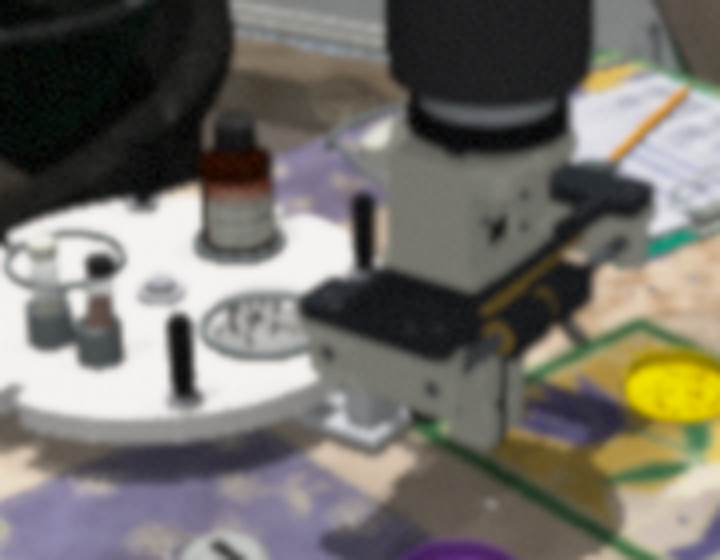

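The fingers at (480,400) stand in front of the (hidden) knob with the dish at front. Now I'll push along tool x, watching the force.

>>> apply_moves([
  {"travel":[5,0,0],"roll":0,"jaw":0},
  {"travel":[5,0,0],"roll":0,"jaw":0},
  {"travel":[3,0,0],"roll":0,"jaw":0},
  {"travel":[3,0,0],"roll":0,"jaw":0},
  {"travel":[2,0,0],"roll":0,"jaw":0},
  {"travel":[2,0,0],"roll":0,"jaw":0},
  {"travel":[0,0,0],"roll":0,"jaw":0},
])

```text
clock: 9.05
tool_pos: [0.4756, -0.04, 0.0424]
orientation: [180.0, 0.0, 14.0]
force: [-1.4, 0.0, 1.2]
opening: 0.0006
gripper_force: 0.6
```

>>> apply_moves([
  {"travel":[2,0,0],"roll":0,"jaw":0},
  {"travel":[2,0,0],"roll":0,"jaw":0},
  {"travel":[0,0,0],"roll":0,"jaw":0},
])

```text
clock: 9.35
tool_pos: [0.4797, -0.0389, 0.0425]
orientation: [-180.0, 0.0, 14.0]
force: [-0.7, -0.2, -1.5]
opening: 0.0
gripper_force: 0.6
```

>>> apply_moves([
  {"travel":[2,0,0],"roll":0,"jaw":0},
  {"travel":[2,0,0],"roll":0,"jaw":0},
  {"travel":[0,0,0],"roll":0,"jaw":0},
])

```text
clock: 9.65
tool_pos: [0.4835, -0.038, 0.0424]
orientation: [-180.0, 0.0, 14.0]
force: [-3.4, -0.2, 0.3]
opening: 0.0004
gripper_force: 1.0
```

>>> apply_moves([
  {"travel":[1,0,0],"roll":0,"jaw":0},
  {"travel":[1,0,0],"roll":0,"jaw":0},
  {"travel":[1,0,0],"roll":0,"jaw":0},
  {"travel":[0,0,0],"roll":0,"jaw":0},
])

```text
clock: 10.05
tool_pos: [0.4852, -0.0376, 0.0424]
orientation: [-180.0, 0.1, 14.0]
force: [-7.0, 0.0, 3.1]
opening: 0.0006
gripper_force: 3.0
```

>>> apply_moves([
  {"travel":[1,0,0],"roll":0,"jaw":0},
  {"travel":[1,0,0],"roll":0,"jaw":0},
  {"travel":[0,0,0],"roll":0,"jaw":0},
])

```text
clock: 10.35
tool_pos: [0.4853, -0.0376, 0.0422]
orientation: [-180.0, 0.3, 13.9]
force: [-11.7, -0.3, 8.2]
opening: 0.0005
gripper_force: 5.4
```

It stopped firmly at a face radius of about 165 mm, compared with 164 expected at home and 176 if it were blocked. I'll retreat and verify.

>>> apply_moves([
  {"travel":[-4,0,0],"roll":0,"jaw":0},
  {"travel":[-10,0,0],"roll":0,"jaw":0},
  {"travel":[-15,0,0],"roll":0,"jaw":0},
  {"travel":[0,0,-30],"roll":0,"jaw":0},
  {"travel":[0,0,-45],"roll":0,"jaw":0},
  {"travel":[0,0,-45],"roll":0,"jaw":0},
  {"travel":[0,40,0],"roll":0,"jaw":0},
  {"travel":[0,45,0],"roll":0,"jaw":0},
  {"travel":[0,45,0],"roll":0,"jaw":0},
  {"travel":[0,45,0],"roll":0,"jaw":0},
])

```text
clock: 11.35
tool_pos: [0.5031, -0.2153, 0.1633]
orientation: [179.9, -0.1, 14.0]
force: [1.4, 2.4, -0.7]
opening: 0.0003
gripper_force: 0.0
```

>>> apply_moves([
  {"travel":[0,45,0],"roll":0,"jaw":0},
  {"travel":[0,45,0],"roll":0,"jaw":0},
  {"travel":[0,45,0],"roll":0,"jaw":0},
  {"travel":[0,45,0],"roll":0,"jaw":0},
  {"travel":[0,0,0],"roll":0,"jaw":0},
])

```text
clock: 11.85
tool_pos: [0.5464, -0.3931, 0.1616]
orientation: [179.9, -0.0, 13.8]
force: [-0.7, -0.8, -0.4]
opening: 0.0003
gripper_force: 0.0
```

```bash
python3 - <<'E'
from m import *
a=snap('top','a5.png',(180,112,345,256),4);pegs(a);b=snap('scene','b5.png',(200,160,380,300),4);print(ctrl.get_obs()['tool_pos'],ctrl.get_obs()['force'])
A=cv2.resize(a[150:260,200:300],(400,440),interpolation=cv2.INTER_CUBIC);B=cv2.resize(b[190:300,230:330],(400,440),interpolation=cv2.INTER_CUBIC);cv2.imwrite('pics/ab5.png',np.hstack([A,B]))
for d in darks(a,(245,228,275,255),70):print(d[0],d[1],np.linalg.norm(px2w('top',[d[0]],.03)[0,:2]-C))
E
```

```text
(np.float64(264.6), np.float64(131.2)) 9 (2, 5) r 0.1104 az -29.6
[ 0.54551613 -0.38935119  0.16181893] [-0.4979676  -0.08786214  0.4362294 ]
```

View pics/ab5.png

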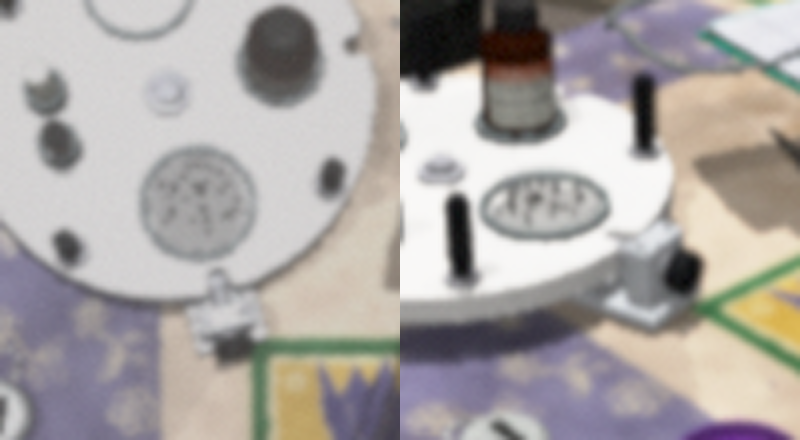

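The left half shows the bolt's nose in the notch at (217,278) and the knob tight against the bracket at (235,342). The knob has shifted about 7.5 px, or about 15.5 mm. The dish is in line at (198,202), the bottle is upright, and the tally counter is where it was.

```bash
python3 -c "
from plant import ctrl
print(ctrl.close_job())"
```

```text
the job is handed in; nothing more can be done
None
```

I pushed the turntable round by a peg until the dish of eggs stood in line with the bolt, pushed the bolt home into the notch, backed the arm clear and handed the job in; the last pictures show it locked, but no verdict was returned.

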